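# Lock the feeder's stop and advance the adapter

### The arm

A 6-joint arm with a two-finger parallel gripper is mounted at the origin on a cart in front of the work surface, level with it; the furniture and walls round the work are solid. World frame = base frame: x ahead of the robot, y to its left, z up, the work surface at z = 0. Lengths are in m, angles in rad, forces in N, time in s.
With the tool pointing down it reaches from about 0.4 to 0.825 m from the base axis. Payload 7 kg.
Tool frame: the origin (TCP) lies at the very end of the fingers, on their centre line; the grasp point (between the pads) lies 19 mm behind it; z points along the fingers, y is the direction in which the jaws open and shut (so a half turn about z gives the same grasp; the last joint's range is limited). The gripper opens to 88 mm and grips with 3 to 60 N. Pads are 19 mm wide; open, the fingers measure 130 mm over their backs; the gripper's body (78 mm by 193 mm) begins 47 mm behind the grasp point.
Start: joints at [-0.918, 0.359, 0.012, 0, -1.224, -0.288], TCP at [0.241, -0.631, 0.227] pointing down, gripper open.
Joint ranges: [-3.07, 3.07], [-1.43, 2.12], [-1.02, 1.25], [-3.03, 1.67], [-3.05, -0], [-3.03, 3.03]. Speed limits (rad/s): [2.39, 2.39, 3.01, 3.14, 3.14, 3.14].

### API

Orientations are given as [roll, pitch, yaw] about the fixed x, y, z axes, in that order (R = Rz(yaw) Ry(pitch) Rx(roll)).
In Python, from station import ctrl gives the robot as it stands.
- The arm moves only by the tool move_arm, never from a script. Its argument "plan" is one flat list of numbers, 7 for each row, row after row: the shift along the world's x, y, z in m, then the turn, a rotation vector about the world's x, y, z in degrees, then the opening, from 0 (shut) to 1 (fully open). In form: [tx, ty, tz, wx, wy, wz, fingers, tx, ty, tz, wx, wy, wz, fingers, ...]. A call has 1 to 10 rows; each row is the pose to reach, as a shift and turn from the pose commanded when the call began; what a row does not reach only later rows make up. A row lasts 1/8 s, in which the tool goes at most 62.5 mm and 10.7 degrees, less where a joint would pass 70% of its speed; a pose out of reach is approached as far as the arm can. A call with a gripper value outside its range is refused whole. The fingers move at their own pace and stop on an object; "squeeze" is the grip in N (left out, the last holds). Time passes only in rows, so rows that repeat a pose let the fingers close. It gives the time, the measured TCP pose, the force and the opening at its end, in the units of the state.
- ctrl.get_obs(): the state, without advancing time (a new reading comes with each control period).
- ctrl.capture(name): name is "scene" or "top"; returns the picture (384x512x3 uint8, blue, green, red); there is no depth.
- ctrl.camera_model(name): a dict with "mtx" (3x3 intrinsics, pixels), "R" (3x3) and "t" (3): a world point X has camera coordinates R X + t. Camera axes: x right, y down, z forward; pixel columns grow to the right and rows downward; lengths in m; the calibration is good to about 2 mm. A picture is of the moment at which its call begins. camera_model takes no time and is no camera call.
- ctrl.job_done(): hands the job in, once; it reports no verdict.
The state is a dict: "time_s": time; "joint_pos": joint angles; "qvel": joint speeds; "effort": joint torques, N m; "tool_pos": TCP position; "orientation": TCP orientation; "ft_force": force on the tool from outside, world axes, zero at the start; "moment": the same for the moment, N m; "gripper_width": opening from 0.0 (shut) to 1.0 (fully open).
Only numpy, scipy, OpenCV 4.12 (cv2) and the standard library are available. Lean on these libraries where they do the work, as an engineer would, in place of code of your own. Each camera call takes 0.05 s, during which the arm holds its last target. There are 200 camera calls.

### The job

The lock nut on the hand feeder's lever stop has worked loose: turn the wing nut clockwise down its stud until it is fully tight against the slotted stop bar. Then swing the sprung advance lever all the way to the stop, so that the pusher drives the power adapter home into the test socket, and let the lever spring fully back. Do not move the lever before the nut is tight, do not touch the adapter itself, and leave the other things where they are.

Things in the scene. Friction and masses are not known exactly. Their poses are not given: they have to be found in the camera images.
- feeder: the hand feeder, fixed: grey plate 240 x 400 x 12 mm with grey gearbox (62 mm high), guide rails and black test socket (back left) and dark steel slotted stop bar (right). Origin: centre of the plate's underside; x to its back, y to its left (towards the socket), z up. The guide runs along y at x = +65 mm; the socket's face is at y = +149 mm. The nut's axis is at x -15, y -159 mm.
- nut_bar (a point): the steel wing nut: a bar 84 mm long, 14 thick, 26 high, on a 34 mm washer. Point: on the nut's upright axis, bar reaching 11 mm above and 15 mm below it (washer's underside 26 mm below); x along the bar, z up. The 10 mm stud does not stick out of its top. Tight: point 66 mm above the bench; loose: up to 4.2 mm higher. Stop bar below: top 40 mm high; its nose, 82 mm high, 60 mm from the axis.
- lock_nut (a joint): how far the wing nut has been run down, rad: it grows as the nut turns clockwise seen from above, sinking 1.6 mm per rad; 2.6 = tight against the stop bar (a hard end). It starts between 0 and 1.0, so 1.6 to 2.6 rad remain. Friction about 0.1 N m; stays where it is left.
- lever_knob (a point): the upright black round knob at the end of the advance lever, 24 mm in diameter, 55 mm high; the point is on its axis, 28 mm below its top and 110 mm above the bench. The knob turns with the lever. The steel lever arm, 18 mm wide, lies below it (top 78 mm above the bench).
- lever_hinge (a point): point on the lever's vertical pivot axis, on top of the gearbox, 66 mm above the bench; it does not move. The knob's axis is 125 mm from it.
- lever (a joint): angle of the advance lever, rad: 0 = home, 1.0 = at the stop (hard); grows as the knob swings counter-clockwise seen from above (from the pivot the arm points to the feeder's front, 0.5 rad to its left at home, 0.5 rad to its right at the stop). A damped spring drives it home: at the knob 2.5 N at home, 6.5 N at the stop. It moves the pusher 48 mm; the pusher pushes but never pulls the adapter.
- adapter_mid (a point): middle, half-way up, of the body of the black power adapter (75 mm long, 50 wide, 32 high, loose in the guide, pins towards the socket). It starts 1 to 7 mm clear of the pusher; a full swing leaves this point 108 to 113 mm along the feeder's y, the adapter's body within 5 mm of the socket's face.
- small_tape: bystander: smaller roll of tape 56 mm wide, 18 mm high, on the front left of the feeder's plate; origin at its underside
- tape_roll: bystander: roll of tape 62 mm wide, 18 mm high, black, on the black mat behind and to the right of the feeder; origin at its underside
- solder_reel: bystander: solder reel 62 mm wide, 55 mm high, on the bench at the left; origin at its underside
- adapter: the same power adapter; origin in the middle of its width on its underside, 9.5 mm nearer the socket than the point above
Not all that is in view belongs to the job. There is more than one size of the adapter; the job needs the middle-sized.

How it is judged:
By the outcome, as a careful person would: the job done as asked, in the order asked, and still so for the second after the job is handed in, with the robot touching nothing.
It also fails if it takes over 72 s, if anything falls off the work surface, if the arm or the gripper's body presses on something with over 40 N, if the wrist force passes 120 N, or if a joint passes its speed limit or range.

## Working session

There is one attempt and no reset: what is moved stays moved. The work goes in short steps, Python scripts to look and compute and a tool call to move; the robot and the scene stay as the last step left them, time stands still between calls to the robot, and variables do not carry over. Pictures are saved under pics/ and viewed, about 8 in all and at most 12, crops included, and the job is handed in when it is done.

Besides the shell and the picture viewer there is one more tool, called after ">>>" in YAML: its name, and indented under it one key for each argument. move_arm: Moves the arm, as the interface text tells. Its arguments: {"type":"object","properties":{"plan":{"type":"array","items":{"type":"number"}},"squeeze":{"type":"number"}},"required":["plan"]}

```bash
mkdir -p pics; python3 - <<'E'
from station import ctrl
import cv2,numpy as np
for n in("scene","top"):
    im=ctrl.capture(n); cv2.imwrite(f"pics/{n}0.png",im)
    m=ctrl.camera_model(n); print(n,np.round(m["mtx"],1).tolist(),np.round(-np.array(m["R"]).T@m["t"],3),np.round(m["R"],2).tolist())
print(ctrl.get_obs())
E
```

```text
scene [[390.9, 0.0, 251.7], [0.0, 390.9, 201.2], [0.0, 0.0, 1.0]] [-0.018  1.232  0.653] [[-0.89, -0.46, -0.0], [-0.19, 0.38, -0.91], [0.42, -0.8, -0.42]]
top [[486.6, 0.0, 249.5], [0.0, 486.6, 196.9], [0.0, 0.0, 1.0]] [0.453 0.108 1.547] [[0.02, -1.0, -0.01], [-1.0, -0.02, -0.06], [0.06, 0.01, -1.0]]
{'time_s': 0.1, 'joint_pos': array([-9.17879408e-01,  3.59329333e-01,  1.11708138e-02, -3.19213036e-04,
       -1.22410884e+00, -2.88085901e-01]), 'qvel': array([-0.00059387, -0.00180667,  0.00139817,  0.00077249, -0.00110954,
       -0.00061005]), 'effort': array([-4.57777533e-04, -5.84163988e+01,  2.93755835e+01,  7.01553404e+00,
        1.02337101e-02, -6.09327731e-05]), 'tool_pos': array([ 0.24065028, -0.63018092,  0.22571421]), 'orientation': array([ 3.14009698e+00, -1.30255029e-04, -2.77687022e+00]), 'ft_force': array([ 0.04924476, -0.8288791 , -0.43476309]), 'moment': array([ 0.04105502, -0.00828062, -0.01757425]), 'gripper_width': 1.0010643851660186}
```

View pics/scene0.png

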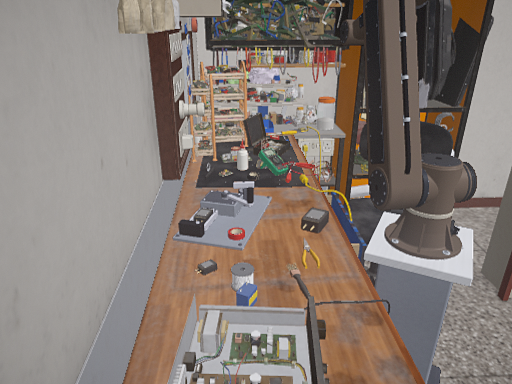

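View pics/top0.png

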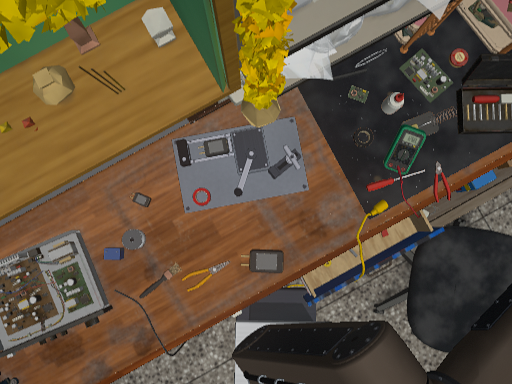

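The feeder is at about (242,163) in the top view. There are three adapters: small at (142,199), large at (265,261), and one in the guide at (215,147), which fits the middle size. I'll enlarge the feeder to confirm this and read off the points I need.

```bash
python3 - <<'E'
import cv2
im=cv2.imread("pics/top0.png")[108:218,165:319]
cv2.imwrite("pics/crop0.png",cv2.resize(im,None,fx=5,fy=5,interpolation=cv2.INTER_CUBIC))
E
```

```text
(no output)
```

View pics/crop0.png

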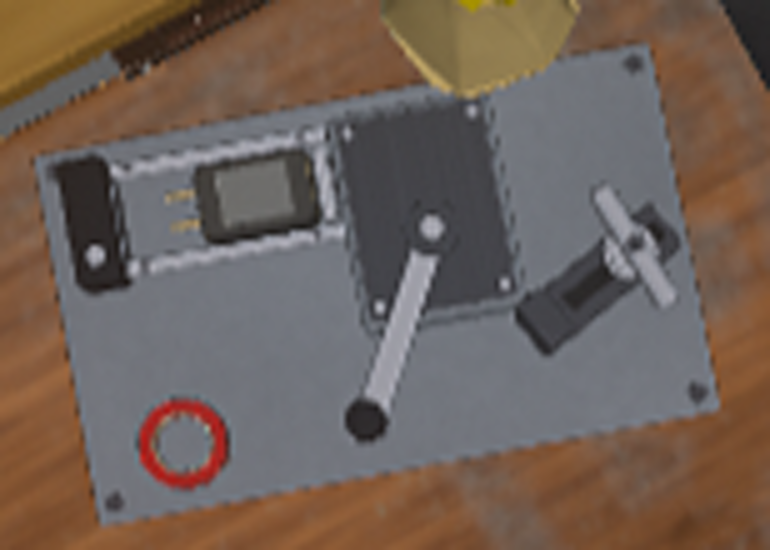

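The crop confirms the middle-sized adapter lies in the guide, at crop (258,195). The nut bar ends are at (603,190) and (670,300), the hinge is at (432,228) and the knob top at (367,420). The tape roll with the red ring is at (184,443). Next I'll cast rays.

```bash
cat > h.py <<'E'
import numpy as np
from station import ctrl
def ray(n,uv):
    m=ctrl.camera_model(n);R=np.array(m["R"]);c=-R.T@m["t"]
    return c,R.T@np.linalg.inv(m["mtx"])@[uv[0],uv[1],1]
def cast(uv,z,n="top"):
    c,d=ray(n,uv);return c+d*(z-c[2])/d[2]
def crop(u,v):return (165+(u-2)/5,108+(v-2)/5)
E
python3 - <<'E'
from h import *
C=[cast(crop(*p),.012) for p in((38,157),(650,43),(718,408),(103,525))]  # BL BR FR FL
print(np.round(C,4)); print([round(float(np.linalg.norm(C[i]-C[i-1])),4) for i in range(4)])
o=np.mean(C,0); y=(C[0]-C[1]+C[3]-C[2])[:2]; x=(C[0]+C[1]-C[2]-C[3])[:2]
th=np.arctan2(-y[0],y[1]); th2=np.arctan2(x[1],x[0]);print("yaw",th,th2,"o",o)
t=(th+th2)/2;F=lambda a,b:o[:2]+np.array([[np.cos(t),-np.sin(t)],[np.sin(t),np.cos(t)]])@[a,b]
print("nut from feeder",F(-.015,-.159))
a=cast(crop(603,190),.079);b=cast(crop(670,300),.079);print("nut img",(a+b)/2,np.linalg.norm(a-b),"ang",np.degrees(np.arctan2(*(a-b)[1::-1])))
h=cast(crop(432,228),.08);k=cast(crop(367,420),.138);print("hinge",h,"knob",k,np.linalg.norm((h-k)[:2]), "front-rel ang",np.arctan2(*(k-h)[1::-1])-t)
print("adapter top",cast(crop(258,195),.045), (lambda p:[np.cos(t)*p[0]+np.sin(t)*p[1],-np.sin(t)*p[0]+np.cos(t)*p[1]])((cast(crop(258,195),.045)-o)))
c1,d1=ray("scene",(145,32));c2,d2=ray("top",(262,124))
s=np.linalg.lstsq(np.stack([d1,-d2],1),c2-c1,rcond=None)[0];print("pot?",c1+d1*s[0],c2+d2*s[1])
E
```

```text
[[ 0.7206  0.3702  0.012 ]
 [ 0.8001 -0.0184  0.012 ]
 [ 0.5676 -0.0642  0.012 ]
 [ 0.487   0.323   0.012 ]]
[0.2383, 0.3967, 0.237, 0.3954]
yaw 0.20360040590675188 0.19705103466827759 o [0.64381982 0.15265862 0.012     ]
nut from feeder [ 0.66075897 -0.0061465 ]
nut img [ 0.66096246 -0.00617854  0.079     ] 0.07837309981271656 ang 31.943320359784945
hinge [0.6691265  0.11804628 0.08      ] knob [0.54776757 0.15344244 0.138     ] 0.12641549713316813 front-rel ang 2.6574743401189718
adapter top [0.69318644 0.22691611 0.045     ] [np.float64(0.06315576235280093), np.float64(0.06294908254665636)]
pot? [0.84200322 0.25820533 0.62001423] [0.65415044 0.09359854 0.5832639 ]
```

The measurements agree: the nut from the plate fit and from the image match within 1 mm, the lever radius is 126 mm, and the home angle is 0.48 rad against 0.5 expected. I'll go above the nut, turning by +191° over two calls so that joint 6 has room for the clockwise turn. First I'm checking where the pot hangs.

```bash
python3 - <<'E'
from h import *
m=ctrl.camera_model("scene")
for z in(0,.1,.2,.4,.6,.8,1):
    X=cast((262,124),z);p=m["mtx"]@(np.array(m["R"])@X+m["t"]);print(z,np.round(X,2),np.round(p[:2]/p[2]))
E
```

```text
0 [0.78 0.08 0.  ] [207. 203.]
0.1 [0.76 0.09 0.1 ] [210. 181.]
0.2 [0.73 0.09 0.2 ] [213. 156.]
0.4 [0.69 0.09 0.4 ] [221. 102.]
0.6 [0.65 0.09 0.6 ] [229.  38.]
0.8 [0.61 0.1  0.8 ] [239. -38.]
1 [0.57 0.1  1.  ] [ 251. -129.]
```

>>> move_arm:
  plan: [0.1, 0.16, 0.02, 0, 0, 30, 0.4, 0.2, 0.31, 0.02, 0, 0, 60, 0.4, 0.3, 0.46, 0.02, 0, 0, 90, 0.4, 0.3, 0.46, 0.02, 0, 0, 95, 0.4, 0.3, 0.46, 0.02, 0, 0, 95, 0.4, 0.3, 0.46, 0.02, 0, 0, 95, 0.4, 0.3, 0.46, 0.02, 0, 0, 95, 0.4, 0.3, 0.46, 0.02, 0, 0, 95, 0.4, 0.3, 0.46, 0.02, 0, 0, 95, 0.4]

```text
time_s: 1.23
tool_pos: [0.5416, -0.1683, 0.2465]
orientation: [3.142, 0.0, -1.112]
ft_force: [-0.4, 0.6, -0.6]
gripper_width: 0.394
```

The pot is more than 0.7 m up, well clear of the work.

>>> move_arm:
  plan: [0.03, 0.04, 0, 0, 0, 10, 0.4, 0.06, 0.08, 0, 0, 0, 20, 0.4, 0.09, 0.12, 0, 0, 0, 30, 0.4, 0.12, 0.163, 0, 0, 0, 40, 0.4, 0.12, 0.163, -0.04, 0, 0, 50, 0.4, 0.12, 0.163, -0.08, 0, 0, 60, 0.4, 0.12, 0.163, -0.1, 0, 0, 70, 0.4, 0.12, 0.163, -0.1, 0, 0, 80, 0.4, 0.12, 0.163, -0.1, 0, 0, 90, 0.4, 0.12, 0.163, -0.1, 0, 0, 96, 0.4]

```text
time_s: 2.48
tool_pos: [0.6604, -0.0076, 0.1459]
orientation: [-3.141, 0.001, 0.561]
ft_force: [0.4, 0.2, 0.6]
gripper_width: 0.404
```

```bash
python3 - <<'E'
from h import *
import cv2
o=ctrl.get_obs();print(o["joint_pos"],o["tool_pos"],o["orientation"])
a=ctrl.capture("top")[108:218,165:319];s=ctrl.capture("scene")[160:260,160:300]
a=cv2.resize(a,(770,550),interpolation=2)
cv2.imwrite("pics/c1.png",a); cv2.imwrite("pics/s1.png",cv2.resize(s,None,fx=5,fy=5,interpolation=2))
E
```

```text
[ 2.83069796e-01  3.92857514e-01 -1.27700992e-01 -1.77529174e-04
 -1.05139919e+00  1.84901273e+00] [ 0.66044719 -0.00757737  0.14592087] [-3.14112560e+00  1.07441792e-03  5.61198247e-01]
```

View pics/s1.png

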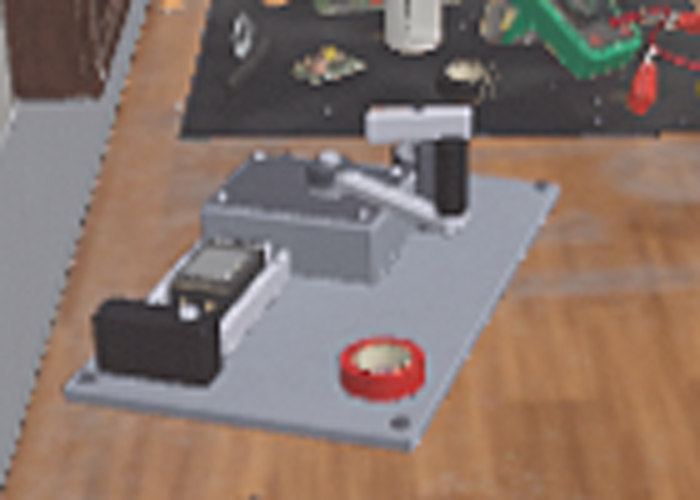

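The scene crop shows the feeder with the lever at home and the nut bar at (418,122), but no gripper above the nut. I'll check the full scene picture.

```bash
python3 - <<'E'
from h import *
import cv2
for n in("top","scene"):
    m=ctrl.camera_model(n)
    for X in([.66,-.0076,.146],[.661,-.006,.079]):
        p=m["mtx"]@(np.array(m["R"])@X+m["t"]);print(n,np.round(p[:2]/p[2]))
s=ctrl.capture("scene");t=ctrl.capture("top")
a=cv2.resize(s[60:260,160:360],(400,400),interpolation=2);b=cv2.resize(t[80:280,180:380],(400,400),interpolation=2)
cv2.imwrite("pics/d1.png",np.hstack([a,b]))
E
```

```text
top [294. 154.]
top [292. 157.]
scene [244. 165.]
scene [244. 182.]
```

View pics/d1.png

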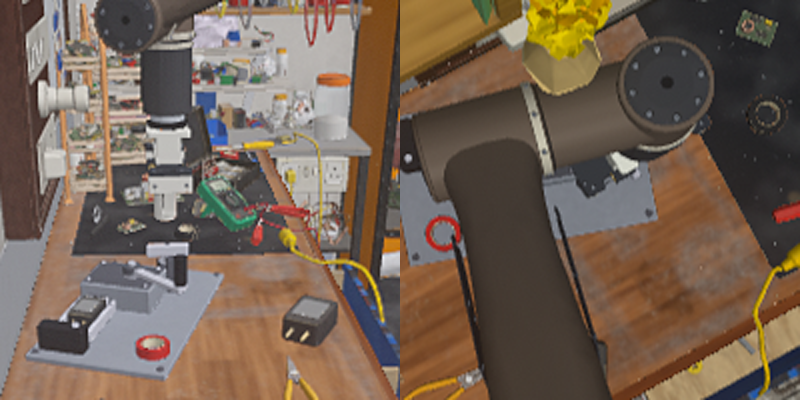

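The gripper is there, at (165,205) in the left panel, centred above the nut at (168,248). Descending to straddle the bar and grip it.

>>> move_arm:
  plan: [0, 0.001, -0.03, 0, 0, 0, 0.4, 0, 0.001, -0.06, 0, 0, 0, 0.4, 0, 0.001, -0.075, 0, 0, 0, 0.4, 0, 0.001, -0.087, 0, 0, 0, 0.4, 0, 0.001, -0.087, 0, 0, 0, 0, 0, 0.001, -0.087, 0, 0, 0, 0, 0, 0.001, -0.087, 0, 0, 0, 0, 0, 0.001, -0.087, 0, 0, 0, 0]
  squeeze: 25

```text
time_s: 3.68
tool_pos: [0.6611, -0.0059, 0.0606]
orientation: [3.142, -0.002, 0.557]
ft_force: [-3.1, 3.1, 3.9]
gripper_width: 0.154
```

Gripped: the opening reads 13.6 mm for the 14 mm bar. Turning clockwise and following the sink.

>>> move_arm:
  plan: [0, 0, -0.0002, 0, 0, -8, 0, 0, 0, -0.0004, 0, 0, -16, 0, 0, 0, -0.0007, 0, 0, -24, 0, 0, 0, -0.0009, 0, 0, -32, 0, 0, 0, -0.0011, 0, 0, -40, 0, 0, 0, -0.0013, 0, 0, -48, 0, 0, 0, -0.0016, 0, 0, -56, 0, 0, 0, -0.0018, 0, 0, -64, 0, 0, 0, -0.002, 0, 0, -72, 0, 0, 0, -0.0022, 0, 0, -80, 0]

```text
time_s: 4.92
tool_pos: [0.6613, -0.0046, 0.0583]
orientation: [-3.139, 0.0, -0.843]
ft_force: [-2.7, 10.6, 4.1]
gripper_width: 0.156
```

```bash
python3 - <<'E'
from h import *
o=ctrl.get_obs();print(o["joint_pos"],o["tool_pos"],o["orientation"],o["ft_force"],o["moment"])
E
```

```text
[ 0.28643476  0.47682286 -0.21749036 -0.00200607 -0.87414696  0.44219427] [ 0.66125502 -0.00457738  0.05832279] [-3.13882239e+00  3.94100767e-04 -8.43452150e-01] [-2.70013872 10.60190393  4.14825062] [3.89356566 1.41369667 0.09833203]
```

The moment is 0.098 N·m, so only thread friction so far. Between 12° and 69° remain, so I'll go on in small steps and watch the moment.

>>> move_arm:
  plan: [0, 0.0008, -0.0002, 0, 0, -6, 0, 0, 0.0008, -0.0004, 0, 0, -12, 0, 0, 0.0008, -0.0004, 0, 0, -12, 0]

```text
time_s: 5.3
tool_pos: [0.6614, -0.0043, 0.058]
orientation: [-3.139, 0.0, -1.05]
ft_force: [-2.1, 7.2, 4.5]
gripper_width: 0.157
```

```bash
cat > st.py <<'E'
from h import *
o=ctrl.get_obs();print(o["time_s"],o["tool_pos"],np.degrees(o["orientation"]),o["ft_force"],o["moment"],o["gripper_width"])
E
python3 st.py
```

```text
5.3 [ 0.66141555 -0.00431887  0.0579955 ] [-1.79859972e+02  2.28514482e-02 -6.01619763e+01] [-2.13375686  7.1877687   4.53767655] [ 2.84415904  1.11910813 -0.068098  ] 0.15693286852133875
```

>>> move_arm:
  plan: [0, 0.0005, -0.0002, 0, 0, -6, 0, 0, 0.0005, -0.0004, 0, 0, -12, 0, 0, 0.0005, -0.0004, 0, 0, -12, 0]

```text
time_s: 5.68
tool_pos: [0.6616, -0.0041, 0.0577]
orientation: [-3.139, 0.0, -1.259]
ft_force: [-1.3, 6.7, 3.3]
gripper_width: 0.163
```

```bash
python3 st.py
```

```text
5.675 [ 0.66161243 -0.00414572  0.05765525] [-1.79858243e+02  2.83085283e-02 -7.21606028e+01] [-1.28690452  6.68969375  3.27176556] [ 2.19597083  0.8236101  -0.04038639] 0.16260025063658756
```

The width crept up by 0.5 mm and a 25 N grip can only hold about 0.24 N·m, so I'm raising the grip and turning on.

>>> move_arm:
  plan: [0, 0, 0, 0, 0, 0, 0, 0, 0, 0, 0, 0, 0, 0, 0, 0.0003, -0.0002, 0, 0, -5, 0, 0, 0.0003, -0.0002, 0, 0, -5, 0]
  squeeze: 60

```text
time_s: 6.18
tool_pos: [0.6617, -0.0041, 0.0576]
orientation: [-3.139, 0.0, -1.345]
ft_force: [-1.9, 5.9, 4.8]
gripper_width: 0.158
```

```bash
python3 st.py
```

```text
6.175 [ 0.66167273 -0.00409008  0.05757016] [-1.79868769e+02  6.90992683e-03 -7.70440872e+01] [-1.8753469   5.90246848  4.84938035] [1.91335128 0.89319867 0.65271158] 0.15801272782565134
```

The moment jumped to +0.65 N·m, which looks like the hard end. One more small turn to confirm.

>>> move_arm:
  plan: [0, 0, 0, 0, 0, -3, 0, 0, 0, 0, 0, 0, -3, 0, 0, 0, 0, 0, 0, -3, 0]

```text
time_s: 6.55
tool_pos: [0.6617, -0.0041, 0.0575]
orientation: [-3.139, 0.0, -1.395]
ft_force: [-0.8, 4.4, 5.3]
gripper_width: 0.159
```

```bash
python3 st.py
```

```text
6.55 [ 0.66171781 -0.00405032  0.05753628] [-1.79870799e+02  3.25272477e-03 -7.99205562e+01] [-0.78124445  4.43787765  5.32013264] [1.99223504 0.83975763 1.15962629] 0.15881077749272807
```

The moment rose to 1.16 N·m while the bar barely turned, so the nut is at the hard end after about 1.9 rad, inside the expected 1.6 to 2.6. Releasing, lifting and looking.

>>> move_arm:
  plan: [0, 0, 0, 0, 0, 0, 0.5, 0, 0, 0, 0, 0, 0, 0.5, 0, 0, 0, 0, 0, 0, 0.5, 0, 0, 0.03, 0, 0, 0, 0.5, 0, 0, 0.08, 0, 0, 0, 0.5, 0, 0, 0.13, 0, 0, 0, 0.5, -0.04, 0.055, 0.13, 0, 0, 20, 0.5, -0.08, 0.11, 0.13, 0, 0, 40, 0.5, -0.112, 0.158, 0.13, 0, 0, 60, 0.5, -0.112, 0.158, 0.13, 0, 0, 65, 0.5]

```text
time_s: 7.8
tool_pos: [0.5469, 0.1556, 0.1868]
orientation: [-3.141, 0.0, -0.638]
ft_force: [0.3, -0.2, 0.8]
gripper_width: 0.495
```

```bash
python3 st.py; python3 - <<'E'
from h import *
import cv2
s=ctrl.capture("scene");t=ctrl.capture("top")
a=cv2.resize(s[130:230,200:300],(400,400),interpolation=2);b=cv2.resize(t[120:220,240:340],(400,400),interpolation=2)
cv2.imwrite("pics/e1.png",np.hstack([a,b]))
E
```

```text
7.8 [0.5469091  0.15558656 0.1867614 ] [-1.79957402e+02  7.25412947e-03 -3.65658621e+01] [ 0.30423124 -0.20145578  0.8063678 ] [-0.02333404  0.0689506   0.09547869] 0.49453641159468587
```

View pics/e1.png

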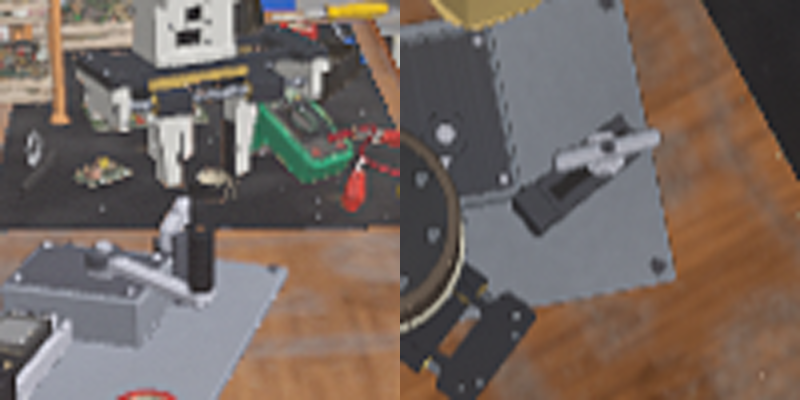

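The lever is still at home and the nut bar has turned, with ends at about (558,167) and (658,134) in the right panel. I read its angle as about −72°, though, while the tool ended at −80°. I'll measure it precisely to see whether the grip slipped or the nut backed off.

```bash
python3 - <<'E'
from h import *
import cv2
def ang(im,x0,x1,y0,y1):
    s=im[y0:y1,x0:x1].astype(int);g=(s.min(2)>140)
    n,l,st,c=cv2.connectedComponentsWithStats(g.astype(np.uint8));i=1+st[1:,4].argmax()
    v,u=np.nonzero(l==i);P=np.array([cast((a+x0,b+y0),.077)[:2] for a,b in zip(u,v)])
    w,V=np.linalg.eigh(np.cov(P.T));d=V[:,1];print(len(P),P.mean(0),np.degrees(np.arctan2(d[1],d[0]))%180,np.sqrt(12*w))
ang(cv2.imread("pics/top0.png"),280,305,138,175)
ang(ctrl.capture("top"),272,310,145,170)
E
```

```text
40 [ 0.64396342 -0.01719675] 24.433710684741243 [0.01169986 0.04032919]
114 [ 0.65817408 -0.0042824 ] 105.92026864317386 [0.02215505 0.07375138]
```

Bar at about −74°, so the pads slipped or wound up. I'll regrip aligned with the bar and test the tightness again.

>>> move_arm:
  plan: [0.04, -0.055, 0, 0, 0, -10, 0.4, 0.08, -0.11, 0, 0, 0, -20, 0.4, 0.1145, -0.16, 0, 0, 0, -30, 0.4, 0.1145, -0.16, -0.03, 0, 0, -37, 0.4, 0.1145, -0.16, -0.08, 0, 0, -37, 0.4, 0.1145, -0.16, -0.11, 0, 0, -37, 0.4, 0.1145, -0.16, -0.129, 0, 0, -37, 0.4, 0.1145, -0.16, -0.129, 0, 0, -37, 0, 0.1145, -0.16, -0.129, 0, 0, -37, 0, 0.1145, -0.16, -0.129, 0, 0, -37, 0]
  squeeze: 60

```text
time_s: 9.2
tool_pos: [0.6628, -0.0074, 0.0589]
orientation: [3.141, -0.0, -1.294]
ft_force: [-4.5, -1.0, 3.1]
gripper_width: 0.154
```

```bash
python3 st.py
```

```text
9.2 [ 0.66281276 -0.00736333  0.05887525] [ 1.79973379e+02 -1.58703779e-02 -7.41547689e+01] [-4.47955043 -1.0068487   3.10997115] [-0.6474358   1.83185496  0.00524324] 0.15387653629988862
```

>>> move_arm:
  plan: [0, 0, 0, 0, 0, -2, 0, 0, 0, 0, 0, 0, -4, 0, 0, 0, 0, 0, 0, -4, 0]

```text
time_s: 9.57
tool_pos: [0.6628, -0.0073, 0.0588]
orientation: [3.141, -0.001, -1.364]
ft_force: [-5.1, -2.0, 5.6]
gripper_width: 0.155
```

```bash
python3 st.py
```

```text
9.575 [ 0.66277556 -0.00734778  0.05880016] [ 1.79976519e+02 -4.66153584e-02 -7.81259284e+01] [-5.06936893 -2.0017669   5.64704277] [-0.83731957  2.08993211  0.87482776] 0.15529568280751357
```

Aligned, a 4° turn takes the moment straight to 0.87 N·m, stiff and linear, so the nut is tight at about −74° and the rest is finger compliance. Releasing and moving above the knob.

>>> move_arm:
  plan: [0, 0, 0, 0, 0, 0, 0.5, 0, 0, 0, 0, 0, 0, 0.5, 0, 0, 0.04, 0, 0, 0, 0.5, 0, 0, 0.09, 0, 0, 0, 0.5, 0, 0, 0.128, 0, 0, 10, 0.5, -0.04, 0.055, 0.128, 0, 0, 20, 0.5, -0.08, 0.11, 0.128, 0, 0, 30, 0.5, -0.114, 0.161, 0.128, 0, 0, 40, 0.5, -0.114, 0.161, 0.128, 0, 0, 50, 0.5, -0.114, 0.161, 0.128, 0, 0, 61, 0.5]

```text
time_s: 10.82
tool_pos: [0.549, 0.1559, 0.1862]
orientation: [-3.14, -0.001, -0.295]
ft_force: [0.3, -0.1, 0.3]
gripper_width: 0.501
```

```bash
python3 st.py; python3 - <<'E'
from h import *
import cv2
s=ctrl.capture("scene");t=ctrl.capture("top")
a=cv2.resize(s[130:230,200:300],(400,400),interpolation=2);b=cv2.resize(t[120:220,240:340],(400,400),interpolation=2)
cv2.imwrite("pics/f1.png",np.hstack([a,b]))
E
```

```text
10.825 [0.54898259 0.15591831 0.18616416] [-1.79894827e+02 -6.86685680e-02 -1.69233586e+01] [ 0.33296913 -0.06949889  0.27557403] [-0.11179554  0.08013815 -0.03090363] 0.5008723496913432
```

View pics/f1.png

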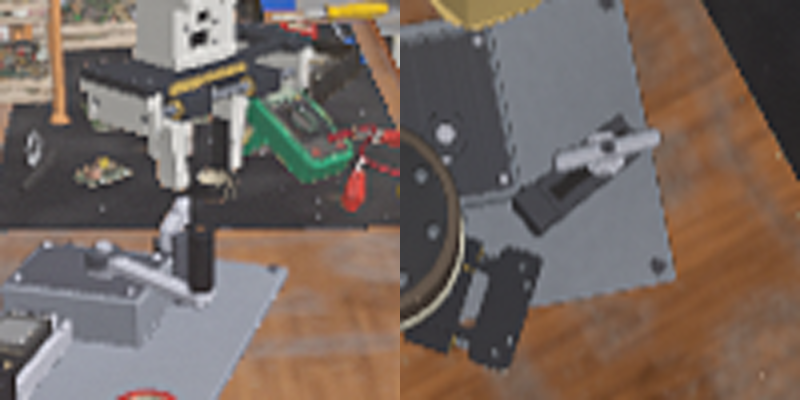

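The nut has not moved, the lever is at home and the fingers straddle the knob, with the gap centred over (200,258) in the left panel. Descending and narrowing the gap around the knob.

>>> move_arm:
  plan: [0, -0.001, -0.03, 0, 0, 0, 0.5, 0, -0.001, -0.06, 0, 0, 0, 0.5, 0, -0.001, -0.08, 0, 0, 0, 0.5, 0, -0.001, -0.089, 0, 0, 0, 0.5, 0, -0.001, -0.089, 0, 0, 0, 0.36, 0, -0.001, -0.089, 0, 0, 0, 0.36, 0, -0.001, -0.089, 0, 0, 0, 0.36]
  squeeze: 5

```text
time_s: 11.8
tool_pos: [0.5498, 0.1533, 0.0972]
orientation: [-3.14, -0.001, -0.304]
ft_force: [0.2, 0.2, 0.9]
gripper_width: 0.358
```

```bash
python3 st.py
```

```text
11.8 [0.54977529 0.15329961 0.09724413] [-1.79933306e+02 -5.90879038e-02 -1.74111850e+01] [0.20650445 0.16173615 0.87889089] [-0.00870635  0.18428852  0.01290765] 0.358344658230691
```

No contact yet and the knob is straddled. Swinging along the arc.

>>> move_arm:
  plan: [-0.0015, -0.006, 0, 0, 0, 2.9, 0.36, -0.003, -0.012, 0, 0, 0, 5.7, 0.36, -0.004, -0.018, 0, 0, 0, 8.6, 0.36, -0.005, -0.0245, 0, 0, 0, 11.5, 0.36, -0.0055, -0.031, 0, 0, 0, 14.3, 0.36, -0.0055, -0.037, 0, 0, 0, 17.2, 0.36, -0.0055, -0.043, 0, 0, 0, 20, 0.36, -0.005, -0.0495, 0, 0, 0, 23, 0.36, -0.004, -0.0555, 0, 0, 0, 26, 0.36, -0.003, -0.062, 0, 0, 0, 28.6, 0.36]

```text
time_s: 13.05
tool_pos: [0.5475, 0.0924, 0.0972]
orientation: [-3.14, -0.003, 0.197]
ft_force: [1.5, 6.1, -1.8]
gripper_width: 0.359
```

```bash
python3 st.py
```

```text
13.05 [0.54751931 0.09240723 0.09721455] [-179.8948729    -0.19768965   11.31229467] [ 1.53890442  6.13304141 -1.78849336] [ 1.84378077e+00 -4.25105167e-01  1.04643312e-03] 0.3590848010314381
```

>>> move_arm:
  plan: [0.0013, -0.006, 0, 0, 0, 2.9, 0.36, 0.003, -0.012, 0, 0, 0, 5.7, 0.36, 0.005, -0.018, 0, 0, 0, 8.6, 0.36, 0.0075, -0.024, 0, 0, 0, 11.5, 0.36, 0.01, -0.0295, 0, 0, 0, 14.3, 0.36, 0.013, -0.035, 0, 0, 0, 17.2, 0.36, 0.016, -0.0405, 0, 0, 0, 20, 0.36, 0.0195, -0.046, 0, 0, 0, 23, 0.36, 0.023, -0.051, 0, 0, 0, 26, 0.36, 0.027, -0.0557, 0, 0, 0, 28.6, 0.36]

```text
time_s: 14.3
tool_pos: [0.5744, 0.037, 0.0972]
orientation: [-3.141, -0.004, 0.696]
ft_force: [-1.2, 8.5, 0.3]
gripper_width: 0.361
```

```bash
python3 st.py
```

```text
14.3 [0.57437818 0.03704778 0.09721667] [-179.98210704   -0.21793737   39.90161461] [-1.21673315  8.45575017  0.34251964] [ 2.81644359  0.47616669 -0.03417366] 0.36104502898298085
```

The force is 8.5 N, near the spring's value at the stop. With 4 mm of finger slack still to take up, I'll press on along the tangent.

>>> move_arm:
  plan: [0.0013, -0.0015, 0, 0, 0, 0, 0.36, 0.0026, -0.003, 0, 0, 0, 1, 0.36, 0.0039, -0.0045, 0, 0, 0, 2, 0.36, 0.0039, -0.0045, 0, 0, 0, 2, 0.36]

```text
time_s: 14.8
tool_pos: [0.578, 0.0331, 0.0972]
orientation: [-3.141, -0.004, 0.73]
ft_force: [-2.9, 11.7, 2.5]
gripper_width: 0.408
```

```bash
python3 st.py
```

```text
14.8 [0.5780001  0.03310512 0.09719722] [-179.95539268   -0.23221377   41.81087326] [-2.85151765 11.66110897  2.48848975] [ 3.85850107  0.9983587  -0.08740947] 0.40787950075182194
```

The pushing finger is yielding because the squeeze is only 5 N. I'm stiffening the grip to make sure the stop is really reached.

>>> move_arm:
  plan: [0, 0, 0, 0, 0, 0, 0.36, 0, 0, 0, 0, 0, 0, 0.36, 0.0013, -0.0015, 0, 0, 0, 0, 0.36, 0.0013, -0.0015, 0, 0, 0, 0, 0.36]
  squeeze: 40

```text
time_s: 15.3
tool_pos: [0.5768, 0.0343, 0.097]
orientation: [-3.136, -0.004, 0.729]
ft_force: [-15.3, 26.9, 11.0]
gripper_width: 0.365
```

```bash
python3 st.py; python3 - <<'E'
from h import *
import cv2
s=ctrl.capture("scene");t=ctrl.capture("top")
a=cv2.resize(s[150:250,185:285],(400,400),interpolation=2);b=cv2.resize(t[110:210,165:265],(400,400),interpolation=2)
cv2.imwrite("pics/g1.png",np.hstack([a,b]))
E
```

```text
15.3 [0.57684311 0.03427503 0.0970374 ] [-179.69156389   -0.2133739    41.78419366] [-15.28879704  26.90851952  11.03567789] [ 9.7690815  5.6929761 -0.0862616] 0.3646363544887089
```

View pics/g1.png

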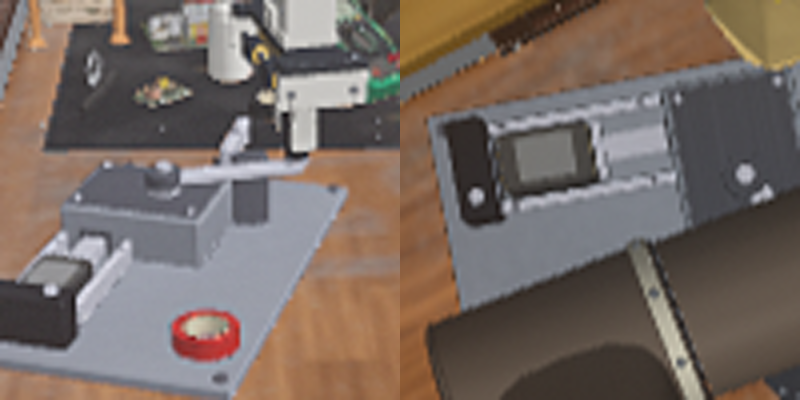

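The force jumped to about 31 N at the stop, so the lever is fully across. The right panel shows the adapter body up against the socket at (545,155) with the pusher extended. Now I'll let the lever return with the fingers.

>>> move_arm:
  plan: [-0.009, 0.011, 0, 0, 0, -4.8, 0.36, -0.016, 0.0215, 0, 0, 0, -10.5, 0.36, -0.022, 0.0325, 0, 0, 0, -16.2, 0.36, -0.027, 0.044, 0, 0, 0, -22, 0.36, -0.031, 0.056, 0, 0, 0, -27.7, 0.36, -0.0335, 0.068, 0, 0, 0, -33.4, 0.36, -0.0345, 0.0805, 0, 0, 0, -39, 0.36]

```text
time_s: 16.27
tool_pos: [0.5442, 0.1109, 0.0971]
orientation: [-3.14, -0.001, 0.046]
ft_force: [-0.5, 1.7, 1.3]
gripper_width: 0.359
```

>>> move_arm:
  plan: [0, 0.0125, 0, 0, 0, -5.8, 0.36, 0.0013, 0.025, 0, 0, 0, -11.5, 0.36, 0.0038, 0.037, 0, 0, 0, -17.2, 0.36, 0.0055, 0.0435, 0, 0, 0, -20, 0.36, 0.0055, 0.0435, 0, 0, 0, -20, 0.36, 0.0055, 0.0435, 0, 0, 0, -20, 0.55, 0.0055, 0.0435, 0, 0, 0, -20, 0.55, 0.0055, 0.0435, 0, 0, 0, -20, 0.55]

```text
time_s: 17.27
tool_pos: [0.5495, 0.1531, 0.0964]
orientation: [-3.142, -0.0, -0.3]
ft_force: [0.0, 1.0, -0.2]
gripper_width: 0.547
```

```bash
python3 st.py
```

```text
17.275 [0.54948344 0.1530858  0.09644846] [-1.79996353e+02 -4.13774935e-03 -1.71837761e+01] [ 0.0265805   1.03678359 -0.19426435] [-0.06655441  0.20186008 -0.00419196] 0.5473972124856967
```

Home, with no contact force. Raising straight up, then moving clear to the right, and checking everything from above.

>>> move_arm:
  plan: [0, 0, 0.04, 0, 0, 0, 0.55, 0, 0, 0.09, 0, 0, 0, 0.55, 0, 0, 0.13, 0, 0, 0, 0.55, -0.04, -0.05, 0.13, 0, 0, 0, 0.55, -0.08, -0.1, 0.13, 0, 0, 0, 0.55, -0.12, -0.15, 0.13, 0, 0, 0, 0.55, -0.12, -0.21, 0.13, 0, 0, 0, 0.55, -0.12, -0.27, 0.13, 0, 0, 0, 0.55, -0.12, -0.33, 0.13, 0, 0, 0, 0.55, -0.12, -0.39, 0.13, 0, 0, 0, 0.55]

```text
time_s: 18.52
tool_pos: [0.4291, -0.2388, 0.2268]
orientation: [-3.141, -0.001, -0.3]
ft_force: [1.9, 0.3, 0.4]
gripper_width: 0.548
```

```bash
python3 st.py; python3 - <<'E'
from h import *
import cv2
t=ctrl.capture("top");cv2.imwrite("pics/top9.png",t)
b=cv2.resize(t[108:218,165:319],None,fx=5,fy=5,interpolation=cv2.INTER_CUBIC);cv2.imwrite("pics/crop9.png",b)
d=cv2.absdiff(t,cv2.imread("pics/top0.png")).max(2)>50;n,l,st,c=cv2.connectedComponentsWithStats(d.astype(np.uint8))
print([s.tolist() for s in st[1:] if s[4]>8])
E
```

```text
18.525 [ 0.42912668 -0.23876377  0.22683544] [-1.79988907e+02 -7.02734058e-02 -1.71706246e+01] [1.91626028 0.26329211 0.35742647] [ 0.00267123 -0.04534593  0.00376658] 0.5476217470094931
[[212, 138, 17, 18, 128], [190, 141, 19, 18, 139], [295, 152, 10, 6, 37], [279, 157, 7, 6, 29], [296, 200, 121, 109, 3940], [422, 216, 31, 16, 164], [429, 227, 15, 11, 64], [465, 227, 7, 22, 45], [420, 232, 4, 7, 18], [420, 243, 4, 10, 18], [413, 249, 12, 17, 61], [446, 266, 9, 2, 12], [354, 274, 5, 8, 23], [301, 279, 5, 9, 29], [335, 283, 14, 10, 80], [354, 282, 4, 5, 11], [344, 287, 149, 97, 3427], [329, 294, 3, 7, 13], [327, 299, 3, 4, 10], [307, 301, 5, 6, 20], [316, 300, 33, 22, 347], [232, 322, 68, 39, 1413], [303, 324, 1, 11, 11], [334, 335, 6, 7, 24], [333, 335, 24, 24, 196], [361, 356, 15, 28, 158], [223, 359, 27, 25, 414], [276, 359, 20, 5, 37], [489, 358, 6, 6, 21], [500, 358, 4, 5, 15], [494, 362, 13, 10, 54], [507, 363, 5, 3, 12], [508, 368, 4, 5, 15], [384, 373, 13, 11, 47], [497, 373, 4, 4, 13], [258, 375, 9, 9, 31], [394, 374, 5, 5, 18], [379, 377, 3, 4, 10], [275, 379, 7, 5, 24], [404, 381, 5, 3, 10], [499, 380, 4, 4, 11]]
```

View pics/crop9.png

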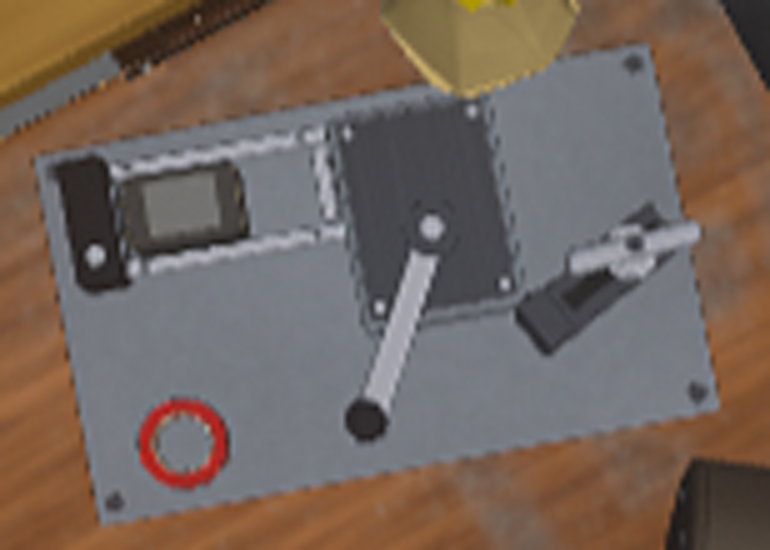

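Lever and knob are back at the home pixel (367,420). The adapter is at (183,208) against the socket: it moved about 47 mm, to feeder y ≈ 110 mm. The nut bar is unchanged since tightening, and no bystander shows up in the difference image. Handing in.

```bash
python3 -c "
from station import ctrl
print(ctrl.job_done())"
```

```text
the job is handed in; nothing more can be done
None
```

I tightened the wing nut, then swung the lever to its stop and let it spring back. The adapter is home in the socket, and I handed the job in at about 18.5 s with the arm clear.

- **Nut:** It turned about 1.85 rad clockwise to a hard end. I regripped it to check, and the moment rose to 0.9–1.2 N·m against about 0.1 N·m of thread friction. The tool's yaw and the camera's view of the bar differed by about 6°. I put that down to the fingers slipping and flexing, and the regrip was consistent with that.
- **Lever:** At the stop the push force jumped to about 31 N. The fingers had first given way under a light 5 N squeeze, so I stiffened the grip and pressed again. The lever then went back with the fingers, and the last picture shows it at its starting position.
- **Adapter:** It moved about 47 mm to roughly 110 mm along the feeder's y, inside the 108–113 mm range. The gripper never touched it.
- **Other things:** Comparing the pictures before and after showed no change to the three bystanders.

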